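# Lid the spray-gun case and snap its draw latch

## Robot

A 6-joint arm with a two-finger parallel gripper is mounted at the origin on the work surface. World frame = base frame: x ahead of the robot, y to its left, z up, the work surface at z = 0. Lengths are in m, angles in rad, forces in N, time in s.
With the tool pointing down it reaches from about 0.25 to 0.775 m from the base axis. Payload 4 kg.
Tool frame: the origin (TCP) lies at the very end of the fingers, on their centre line; the grasp point (between the pads) lies 19 mm behind it (robot.tcp_to_grasp is the distance from the TCP to the grasp point, in m); z points along the fingers, y is the line along which they close (so a half turn about z gives the same grasp; the last joint's range is limited). The gripper opens to 94 mm and grips with 3 to 60 N. Pads are 16 mm wide; open, the fingers measure 119 mm over their backs; the gripper's body (75 mm by 177 mm) begins 78 mm behind the grasp point.
Start: joints at [1.064, 0.087, 1.371, -0, 1.684, -0.103], TCP at [0.216, 0.506, 0.206] pointing down, gripper open.
Joint ranges: [-3.1, 3.1], [-0.76, 2.03], [0.27, 2.55], [-1.08, 4.22], [0.17, 2.65], [-2.57, 2.57]. Speed limits (rad/s): [2.79, 2.79, 3.14, 3.14, 3.14, 3.14].

## Interface

Orientations are given as [roll, pitch, yaw] about the fixed x, y, z axes, in that order (R = Rz(yaw) Ry(pitch) Rx(roll)).
In Python, from bench import robot gives the robot as it stands.
- The arm moves only by the shell command python3 nudge.py 'ROWS'. ROWS is rows parted by semicolons, their numbers by spaces, 1 to 20 of them, each of 5 numbers: the finger opening in m, then dx, dy, dz in m, then a turn about the tool's z in rad; each row shifts and turns the commanded pose from where the row before left it, along the tool's axes as they then stand; what a row does not reach is not made up. A row lasts 1/12 s, in which the tool goes at most 0.0417 m and 0.125 rad, less where a joint would pass 70% of its speed; a pose out of reach is approached as far as the arm can. The fingers move at their own pace and stop on an object; the grip force is fixed at half the most. Time passes only in rows, so rows that do not move let the fingers close. It prints the time, the measured TCP pose, the force, the opening and the grip force at its end.
- robot.get_obs(): the state, without advancing time (a new reading comes with each control period).
- robot.snapshot(name): name is "side" or "top" or "wrist"; returns a dict with "color" (400x640x3 uint8, blue, green, red), "fx", "fy", "cx", "cy" (pixels), "extrinsics" (4x4, takes a point from world to camera coordinates). Camera axes: x right, y down, z forward; pixel columns grow to the right and rows downward; lengths in m; the calibration is good to about 2 mm. A picture is of the moment at which its call begins. There is no depth.
- robot.close_job(): hands the job in; it is judged then, once.
The state is a dict: "time": time; "joint_positions": joint angles; "qvel": joint speeds; "joint_torque": joint torques, N m; "tool_pos": TCP position; "ee_rot": TCP orientation; "wrist_force": force on the tool from outside, world axes, zero at the start; "wrist_torque": the same for the moment, N m; "width": finger opening in m; "finger_force": force on a finger pad.
Only numpy, scipy, OpenCV 4.12 (cv2) and the standard library are available. Lean on these libraries where they do the work, as an engineer would, in place of code of your own. Each camera call takes 0.05 s, during which the arm holds its last target. There are 200 camera calls.

## Task

Close up the spray-gun case on the bench: pull its blue lid all the way out from under the low white shelf (its yellow end tab sticks out) and let go of it flat on the bench, then take it again (the black top handle is now free), seat it fully down on the open black case with the lid's keeper on the latch side, and let go. Lift the latch's wire loop over the keeper's lip so that its bar sits down behind the lip and let go of it with the red lever still open, then swing the lever down until it has snapped over center, flat along the case. Leave the tin, the jar and the tape roll where they are.

Things in the scene. Friction and masses are not known exactly. Their poses are not given: they have to be found in the camera images.
- case: Black spray-gun case, fixed on the bench, origin at the centre of its underside; 140 (x) x 200 (y) x 80 mm (z). The latch is in the middle (y = 0) of its +x face. Two ears stick 24 mm out of that face, level with the rim, 42 to 80 mm either side of the middle; the lid's ears rest on them.
- case_rim (a point): Centre of the case's rim, 80 mm above the bench: where the lid's origin is when seated. Axes as the case: x towards the latch, y along the case, z up. A tongue 118 x 178 mm (outer) stands 10 mm above the rim and guides the lid's skirt with 3 mm play on each side.
- lid: Loose blue lid, about 0.35 kg, origin at the centre of its underside, 140 (x) x 200 (y) mm, top at 19 mm, hollow below (skirt 14 mm deep, inside 124 x 184 mm). It starts on the bench under the shelf, its +y end with the yellow tab sticking out. Keeper and ears on its +x side reach x = 94 mm. Seated: origin at case_rim, same axes.
- lid_handle (a point): Middle of the black handle bar on the lid, at lid (0, 0, 53 mm); bar 18 mm wide (x), 14 mm high, 104 mm long (y), on posts at its ends, 27 mm free beneath it. Same axes as the lid.
- lid_tab (a point): Middle of the yellow grab tab on the lid's +y end, at lid (0, 122, 12 mm); 36 mm wide (x), 12 mm thick, from the end of the lid (y = 100 mm) to y = 140 mm. Same axes as the lid.
- keeper (a point): Seat of the loop's bar in the steel keeper on the lid, at lid (86, 0, 13 mm): the bar's centre when it lies in the trough against the outer lip. Trough floor at lid z = 10 mm, from the lid's side (x = 70) to the lip's inner face (x = 89); the keeper is 24 mm wide (y). Lip 4 mm thick, top at z = 18 mm. The trough is open upward. Axes as the lid.
- riser: Low white shelf on four thin legs, fixed on the bench, origin on the bench. Roof from 73 to 81 mm above the bench, x = -103 to 127, y = -120 to 70 mm in its own frame. Open to its own +y, the way the lid is pulled out. A paper roll and a small tin (up to 60 mm tall, y below 0) are fixed on its roof.
- lever_hinge (a point): Pivot of the red latch lever, fixed on the case at case (86, 0, 65 mm), 28 mm below the keeper seat of the seated lid. It turns about the case's y axis. Axes as the case.
- lever_tip (a point): The free end of the red lever, 47 mm from its pivot. The lever is a plate 6 mm thick and 26 mm wide (case y).
- latch_lever (a joint): Angle of the red lever: 0 = hanging straight down along the case, clamped, at its stop; pi/2 = straight out (case +x); starts open, 2.05 to 2.35, pointing out and up; stop at 2.7. Stays where it is left. With the loop hooked, it is under spring load below about 1.4 (a few N at its tip, up to 28 N in the loop), passes over center at about 0.45, then snaps towards 0.
- loop_bar (a point): Middle of the 6 mm steel cross bar (along y) of the latch's wire loop, the part that goes into the keeper. The loop, 41 mm wide, pivots (light friction, stays where it is left) on a pin 12 mm from lever_hinge, at lever angle minus 0.45; bar to pin 36 mm plus up to 8 mm of stiff spring stretch. It starts leaning out, clear of the lid's way. z: pin to bar.
- loop_tab (a point): Middle of the yellow finger tab on the loop's bar, 13 mm beyond the bar along the loop's own z: 24 mm wide (case y), 6 mm thick, reaching from 2 to 24 mm beyond the bar. Pinched across its 24 mm width it can be carried about and turns in the fingers, and the lever follows.
- paint_tin: Bystander: paint tin 72 mm in diameter, 90 mm tall, origin at the centre of its underside.
- hardener_jar: Bystander: jar 56 mm in diameter, 80 mm tall, origin at the centre of its underside.
- tape_roll: Bystander: flat roll of tape, 100 mm in diameter, 30 mm tall, origin at the centre of its underside.

How it is judged:
On the way, in this order (a step that is already met when the one before it is completed fails the run):
1. the lid lies flat on the bench, wholly out from under the shelf, and the fingers have let go of it (y of lid in the frame of riser above 0.16 m and height (world z) of lid below 0.006 m and angle between lid's own z axis and vertical below 0.08 rad and contact force between the fingers and lid below 0.1 N), for 0.2 s.
2. the lid is seated on the case's rim, keeper on the latch side, and released, the latch still open (distance between lid and case_rim below 0.007 m and x of keeper in the frame of case_rim above 0.07 m and angle between lid's own z axis and vertical below 0.04 rad and contact force between the fingers and lid below 0.1 N and value of joint latch_lever above 1 rad), for 0.2 s.
3. the loop's bar is in the keeper, behind its lip, and the fingers have let go of the latch, the lever still open (x of loop_bar in the frame of keeper between -0.016 and 0.004 m and z of loop_bar in the frame of keeper between -0.004 and 0.005 m and value of joint latch_lever above 1 rad and contact force between the fingers and anything else below 0.1 N), for 0.2 s.
At the end, for the whole second after the job is handed in: The lid sits on the case (its origin within 7 mm of the rim's centre, tilted less than 0.04 rad, at rest), the loop's bar lies in the keeper behind the lip (within 5 mm of the seat in height, and from 16 mm inward to 4 mm outward of it), and the red lever is down past center (below 0.12 rad) (distance between lid and case_rim below 0.007 m and angle between lid's own z axis and vertical below 0.04 rad and linear speed of lid below 0.02 m/s and x of loop_bar in the frame of keeper between -0.016 and 0.004 m and z of loop_bar in the frame of keeper between -0.004 and 0.005 m and value of joint latch_lever below 0.12 rad); the robot touches nothing.
It fails at once if the paint tin is moved more than 20 mm or tipped (distance of paint_tin from where it was at the start of the episode above 0.02 m or angle between paint_tin's own z axis and vertical above 0.3 rad).
It fails at once if the jar is moved more than 20 mm or tipped (distance of hardener_jar from where it was at the start of the episode above 0.02 m or angle between hardener_jar's own z axis and vertical above 0.3 rad).
It fails at once if the tape roll is moved more than 20 mm or tipped (distance of tape_roll from where it was at the start of the episode above 0.02 m or angle between tape_roll's own z axis and vertical above 0.3 rad).
It also fails if it takes over 72 s, if anything falls off the work surface, if the arm or the gripper's body presses on something with over 40 N, if the wrist force passes 120 N, or if a joint passes its speed limit or range.

## Working session

There is one attempt and no reset: what is moved stays moved. The work goes in short steps, Python scripts to look and compute and a shell command to move; the robot and the scene stay as the last step left them, time stands still between calls to the robot, and variables do not carry over. Pictures are saved under pics/ and viewed, at most 10 in all, crops included, and the job is handed in when it is done.

```bash
ls; mkdir -p pics
python3 - <<'E'
from bench import robot
import cv2,json,numpy as np
for n in ["top","side"]:
    s=robot.snapshot(n); cv2.imwrite(f"pics/{n}0.png",s["color"])
    print(n,s["fx"],s["fy"],s["cx"],s["cy"],np.round(s["extrinsics"],3).tolist())
o=robot.get_obs(); print(o)
E
```

```text
bench.py
nudge.py
pics
top 399.30984998167787 399.30984998167787 318.4573307847226 205.2517960909175 [[0.059, -0.998, 0.002, -0.023], [-0.978, -0.058, -0.2, 0.615], [0.2, 0.01, -0.98, 0.957], [0.0, 0.0, 0.0, 1.0]]
side 385.4677741311266 385.4677741311266 309.52417487055857 202.6646401674211 [[-0.998, -0.053, 0.018, 0.608], [-0.043, 0.524, -0.851, 0.095], [0.035, -0.85, -0.525, 1.068], [0.0, 0.0, 0.0, 1.0]]
{'time': 0.1, 'joint_positions': array([ 1.06391610e+00,  8.79022958e-02,  1.37210037e+00, -2.23779060e-06,
        1.68363449e+00, -1.03073201e-01]), 'qvel': array([ 0.00078063,  0.00107562, -0.00318319, -0.0006869 , -0.00143416,
        0.00124689]), 'joint_torque': array([ 1.55336147e-03, -3.41251731e+01, -3.03301191e+01,  7.18871830e-02,
        3.04766418e-02, -1.07644237e-04]), 'tool_pos': array([0.215851  , 0.50532238, 0.20441106]), 'ee_rot': array([-3.13955877e+00, -2.08148481e-04,  2.73778517e+00]), 'wrist_force': array([ 0.39912969,  0.19772885, -0.53826729]), 'wrist_torque': array([-0.01446136,  0.00821109, -0.00585007]), 'finger_force': 0.0, 'width': 0.09392598162733257}
```

View pics/top0.png

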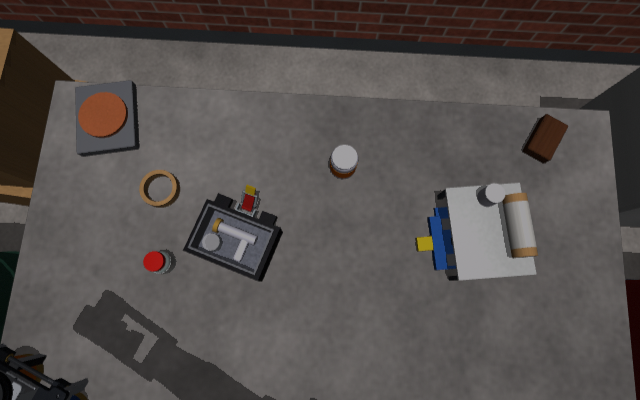

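View pics/side0.png

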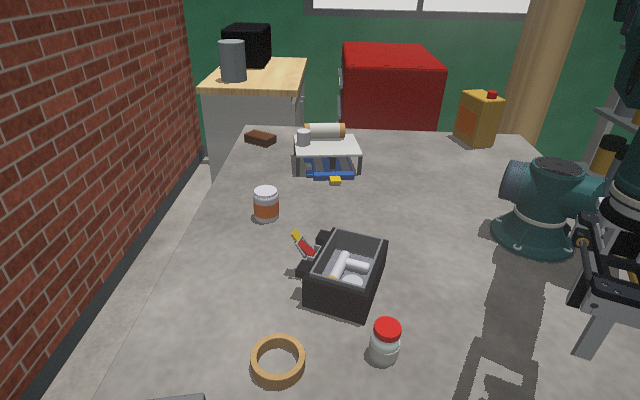

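The top view shows the case around (233,240), with the latch on its upper side at (248,200) and the tape, jar and tin at (158,188), (157,262) and (344,160). The shelf is around (490,235), and the lid's yellow tab is at (425,244), pointing +y. The side view agrees.

```bash
cat > h.py <<'E'
import cv2,numpy as np
from bench import robot
def snap(n): return robot.snapshot(n)
def ray(s,u,v):
    E=np.array(s["extrinsics"]);R=E[:3,:3];c=-R.T@E[:3,3]
    return c,R.T@np.array([(u-s["cx"])/s["fx"],(v-s["cy"])/s["fy"],1.])
def onz(s,u,v,z):
    c,d=ray(s,u,v); return c+d*(z-c[2])/d[2]
def proj(s,p):
    q=np.array(s["extrinsics"])@np.r_[p,1]; return np.array([s["fx"]*q[0]/q[2]+s["cx"],s["fy"]*q[1]/q[2]+s["cy"]])
def tri(s1,p1,s2,p2):
    A=[];b=[]
    for s,p in((s1,p1),(s2,p2)):
        c,d=ray(s,*p);d=d/np.linalg.norm(d);M=np.eye(3)-np.outer(d,d);A.append(M);b.append(M@c)
    return np.linalg.lstsq(np.vstack(A),np.hstack(b),rcond=None)[0]
HSV={"yellow":((22,150,90),(35,255,255)),"blue":((100,140,50),(125,255,255)),"red":((0,150,80),(8,255,255)),"white":((0,0,175),(180,30,255)),"black":((0,0,0),(180,255,55))}
def blobs(s,col,roi=(0,0,640,400),amin=8):
    x0,y0,x1,y1=roi;hsv=cv2.cvtColor(s["color"],cv2.COLOR_BGR2HSV)
    m=cv2.inRange(hsv,*map(np.array,HSV[col]));k=np.zeros_like(m);k[y0:y1,x0:x1]=m[y0:y1,x0:x1]
    out=[]
    for c in cv2.findContours(k,cv2.RETR_EXTERNAL,cv2.CHAIN_APPROX_NONE)[0]:
        M=cv2.moments(c); 
        if M["m00"]>=amin: out.append((M["m00"],np.array([M["m10"],M["m01"]])/M["m00"],cv2.minAreaRect(c),c))
    return sorted(out,key=lambda t:-t[0])
E
python3 - <<'E'
from h import *
t=snap("top");s=snap("side")
for n,im,rois in(("top",t,[("yellow",(170,150,500,300)),("blue",(400,180,500,300)),("red",(220,180,280,220)),("white",(430,170,550,290)),("black",(170,180,300,290))]),("side",s,[("yellow",(270,160,400,260)),("blue",(280,150,380,190)),("red",(280,220,330,270))])):
    for c,r in rois:
        for b in blobs(im,c,r)[:3]: print(n,c,b[0],b[1].round(1),np.array(cv2.boxPoints(b[2])).round(1).tolist())
a=cv2.resize(t["color"][180:290,170:300],None,fx=4.6,fy=4.6,interpolation=cv2.INTER_CUBIC)[:,:598]
cv2.imwrite("pics/c1.png",a)
E
```

```text
top yellow 184.0 [424.6 243.2] [[416.3999938964844, 237.10000610351562], [431.3999938964844, 235.60000610351562], [432.70001220703125, 249.39999389648438], [417.79998779296875, 250.89999389648438]]
top yellow 58.5 [249.8 189.6] [[243.39999389648438, 191.60000610351562], [246.3000030517578, 184.10000610351562], [255.6999969482422, 187.89999389648438], [252.6999969482422, 195.3000030517578]]
top blue 846.5 [440.5 239. ] [[427.29998779296875, 209.10000610351562], [446.5, 206.39999389648438], [455.29998779296875, 267.79998779296875], [436.1000061035156, 270.6000061035156]]
top red 118.0 [247.6 202.3] [[241.10000610351562, 208.10000610351562], [245.10000610351562, 193.6999969482422], [254.1999969482422, 196.1999969482422], [250.3000030517578, 210.60000610351562]]
top black 5015.0 [234.3 238.1] [[182.60000610351562, 250.0], [208.0, 187.8000030517578], [287.20001220703125, 220.1999969482422], [261.79998779296875, 282.3999938964844]]
top black 56.0 [172.3 260.8] [[170.0, 252.0], [175.0, 252.0], [175.0, 270.0], [170.0, 270.0]]
top black 55.0 [175.7 192.8] [[169.5, 202.8000030517578], [176.10000610351562, 179.6999969482422], [181.89999389648438, 181.39999389648438], [175.3000030517578, 204.5]]
side yellow 61.5 [295.5 234.7] [[289.5, 234.5], [295.5, 228.5], [302.0, 235.0], [296.0, 241.0]]
side yellow 50.0 [335.  178.7] [[330.0, 176.0], [340.0, 176.0], [340.0, 183.0], [330.0, 183.0]]
side blue 97.5 [333.9 173. ] [[314.0, 171.0], [353.0, 171.0], [353.0, 175.0], [314.0, 175.0]]
side red 117.5 [306.3 247.9] [[296.29998779296875, 245.10000610351562], [301.1000061035156, 238.89999389648438], [315.8999938964844, 250.5], [311.1000061035156, 256.70001220703125]]
```

View pics/c1.png

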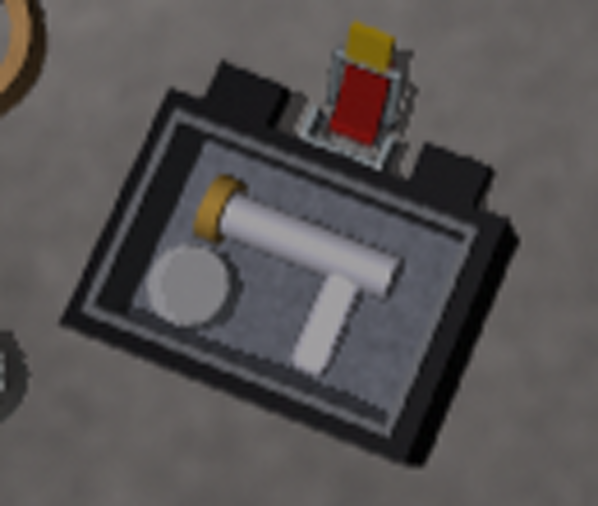

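The crop shows the open case, with the grey tongue's corners at about (175,112), (475,235), (395,432) and (88,307) crop pixels. The lever (red) and loop tab (yellow) lean out and up.

Run:
```python
from h import *
t=snap("top");s=snap("side")
P=[onz(t,170+u/4.6-.4,180+v/4.6-.4,.09)[:2] for u,v in((175,112),(475,235),(395,432),(88,307))]
P=np.array(P);c=P.mean(0)
L=[np.linalg.norm(P[i]-P[(i+1)%4]) for i in range(4)]
# case +y = right->left ; +x = bottom->top
y=(P[0]-P[1])+(P[3]-P[2]); x=(P[0]-P[3])+(P[1]-P[2])
print("case c",c,L,"yaw from y",np.arctan2(-y[0],y[1]),"from x",np.arctan2(x[1],x[0]))
# black outline: tongue via gray? use loop tab & red triangulation
print("looptab",tri(t,(249.8,189.6),s,(295.5,234.7)),"lever",tri(t,(247.6,202.3),s,(306.3,247.9)))
# tab
print("tab top",onz(t,424.6,243.2,.018),tri(t,(424.6,243.2),s,(335,178.7)))
hsv=cv2.cvtColor(t["color"],cv2.COLOR_BGR2HSV)
for u,v in [(416.6,243.5)]: print("tab end",onz(t,u,v,.018))
# lid end edge: leftmost blue pixel per row
m=cv2.inRange(hsv,*map(np.array,HSV["blue"]))
e=[]
for r in range(214,266):
    xs=np.where(m[r,415:460])[0]
    if len(xs) and not(234<r<252): e.append(onz(t,415+xs[0]-.5,r,.019)[:2])
e=np.array(e); f=cv2.fitLine(e.astype(np.float32),cv2.DIST_HUBER,0,.001,.001).ravel(); print("lid end edge",e[0],e[-1],f, np.arctan2(f[1],f[0]))
# riser white roof
g=t["color"][170:290,425:545];
w=((hsv[...,2]>150)&(hsv[...,1]<40)).astype(np.uint8)*255; k=np.zeros_like(w);k[170:290,430:550]=w[170:290,430:550]
cs=max(cv2.findContours(k,cv2.RETR_EXTERNAL,cv2.CHAIN_APPROX_NONE)[0],key=cv2.contourArea)
ap=cv2.approxPolyDP(cs,4,True)[:,0]; 
for p in ap: print(p,onz(t,*p,.081).round(4))
a=cv2.resize(t["color"][165:290,400:550],None,fx=4,fy=4,interpolation=cv2.INTER_CUBIC)
cv2.imwrite("pics/c2.png",a)
```

```text
case c [0.51442322 0.22134499] [np.float64(0.176568384827058), np.float64(0.110701087973753), np.float64(0.17662787233391927), np.float64(0.11260015762719522)] yaw from y -0.32387978495336117 from x -0.30462408064738355
looptab [0.63422467 0.18387509 0.10720555] lever [0.60844189 0.19205107 0.07702778]
tab top [ 0.53924678 -0.26917952  0.018     ] [ 0.53844614 -0.26996638  0.01426579]
tab end [ 0.53722065 -0.24828242  0.018     ]
lid end edge [ 0.61851151 -0.29734227] [ 0.48427099 -0.29740091] [ 0.9910626   0.13339794  0.53752315 -0.2889805 ] 0.13379678
[446 189] [ 0.6721 -0.3059  0.081 ]
[459 279] [ 0.4497 -0.3362  0.081 ]
[534 272] [ 0.4772 -0.518   0.081 ]
[532 257] [ 0.5132 -0.5149  0.081 ]
[526 264] [ 0.4954 -0.4995  0.081 ]
[516 258] [ 0.5085 -0.4758  0.081 ]
[523 265] [ 0.4925 -0.4921  0.081 ]
[515 261] [ 0.5011 -0.4731  0.081 ]
[516 272] [ 0.4746 -0.4744  0.081 ]
[506 267] [ 0.4852 -0.4506  0.081 ]
[513 263] [ 0.4959 -0.468   0.081 ]
[502 257] [ 0.5089 -0.4417  0.081 ]
[503 242] [ 0.5459 -0.4454  0.081 ]
[495 234] [ 0.5646 -0.4263  0.081 ]
[498 225] [ 0.5876 -0.4344  0.081 ]
[493 230] [ 0.5743 -0.4217  0.081 ]
[489 226] [ 0.5838 -0.412   0.081 ]
[497 221] [ 0.5975 -0.4322  0.081 ]
[495 214] [ 0.615  -0.4278  0.081 ]
[476 201] [ 0.6455 -0.3811  0.081 ]
[478 186] [ 0.6847 -0.3869  0.081 ]
```

View pics/c2.png

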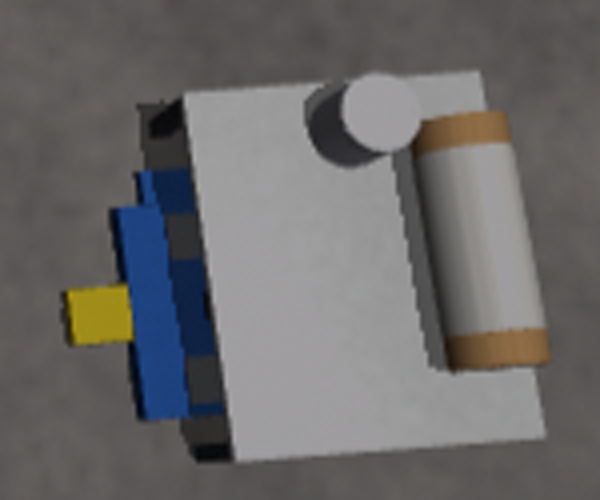

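The crop shows the shelf's front edge running from (183,93) to (233,462), the lid end from (113,208) to (140,418), and the yellow tab at (62–130, 285–345). That gives a shelf yaw of about 0.136, a lid yaw of about 0.134 and a lid origin near (0.555,-0.388).

```bash
cat >> h.py <<'E'
CC=np.array([.5144,.2213]);CY=-.312
def case2w(x,y): c,s=np.cos(CY),np.sin(CY); return CC+np.array([c*x-s*y,s*x+c*y])
def w2case(p): c,s=np.cos(CY),np.sin(CY); d=np.asarray(p)[:2]-CC; return np.array([c*d[0]+s*d[1],-s*d[0]+c*d[1]])
def go(x,y,z,yaw=None):
    "tool-axis shift after turning to yaw"
    o=robot.get_obs();p=o["tool_pos"];w=o["ee_rot"][2];yaw=w if yaw is None else yaw
    turn=-(yaw-w); d=np.array([x,y,z])-p
    print("turn %.3f then dx %.4f dy %.4f dz %.4f"%((turn+np.pi)%(2*np.pi)-np.pi,np.cos(yaw)*d[0]+np.sin(yaw)*d[1],np.sin(yaw)*d[0]-np.cos(yaw)*d[1],-d[2]),"tcp",p.round(4),"rpy",o["ee_rot"].round(3),"F",o["wrist_force"].round(1),"w %.4f ff %.1f t %.1f"%(o["width"],o["finger_force"],o["time"]))
E
python3 nudge.py '0.094 0 0 -0.01 0.12;0.094 0 0 -0.01 0.12;0.094 0 0 0 0.12;0.094 0 0 0 0.12;0.094 0 0 0 0.12;0.094 0 0 0 0.12;0.094 0 0 0 0.12;0.094 0 0 0 0.12;0.094 0 0 0 0.073'
python3 -c "
from h import *
go(.539,-.269,.06,1.705)"
```

```text
time: 1.05
tool_pos: [0.2161, 0.5057, 0.2254]
ee_rot: [-3.142, 0.0, 1.7]
wrist_force: [-0.0, -0.5, -0.6]
width: 0.0943
finger_force: 0.0
turn -0.005 then dx -0.8110 dy 0.2163 dz 0.1654 tcp [0.2161 0.5057 0.2254] rpy [-3.142  0.     1.7  ] F [-0.  -0.5 -0.6] w 0.0943 ff 0.0 t 1.1
```

```bash
python3 nudge.py '0.094 -0.038 0.0102 0 0;0.094 -0.038 0.0102 0 0;0.094 -0.038 0.0102 0 0;0.094 -0.038 0.0102 0 0;0.094 -0.038 0.0102 0 0;0.094 -0.038 0.0102 0 0;0.094 -0.038 0.0102 0 0;0.094 -0.038 0.0102 0 0;0.094 -0.038 0.0102 0 0;0.094 -0.038 0.0102 0 0;0.094 -0.038 0.0102 0 0;0.094 -0.038 0.0102 0 0;0.094 -0.038 0.0102 0 0;0.094 -0.038 0.0102 0 0;0.094 -0.038 0.0102 0 0;0.094 -0.038 0.0102 0 0;0.094 -0.038 0.0102 0 0;0.094 -0.038 0.0102 0 0;0.094 -0.038 0.0102 0 0;0.094 -0.038 0.0102 0 0' >/dev/null
python3 -c "
from h import *
go(.539,-.268,.06,1.705)
t=snap('top')
print('tin',onz(t,344,153,.09),'jar',onz(t,153,261,.08),'tape',onz(t,158,188,.03))"
```

```text
turn -0.001 then dx -0.0480 dy 0.0125 dz 0.1654 tcp [ 0.5202 -0.2221  0.2254] rpy [ 3.141 -0.     1.704] F [ 0.7 -0.9 -0.5] w 0.0938 ff 0.0 t 2.7
tin [ 0.74891199 -0.04371068  0.09      ] jar [0.4489612  0.40768909 0.08      ] tape [0.64289772 0.4423335  0.03      ]
```

```bash
python3 nudge.py '0.094 -0.024 0.006 0.03 0;0.094 -0.024 0.0065 0.03 0;0.094 0 0 0.035 0;0.094 0 0 0.035 0;0.094 0 0 0.035 0;0.094 0 0 0.03 0;0.094 0 0 0.02 0;0.094 0 0 0.005 0;0.094 0 0 0 0' 
python3 -c "
from h import *
w=snap('wrist'); cv2.imwrite('pics/w1.png',w['color'])
go(.539,-.268,.005,1.705)"
```

```text
time: 3.52
tool_pos: [0.5374, -0.2651, 0.0037]
ee_rot: [-3.139, -0.003, 1.705]
wrist_force: [0.1, -0.6, -0.1]
width: 0.094
finger_force: 0.0
turn -0.000 then dx -0.0020 dy -0.0000 dz 0.0007 tcp [ 0.5388 -0.266   0.0057] rpy [ 3.142 -0.     1.705] F [0.4 0.  0.7] w 0.0935 ff 0.0 t 3.6
```

View pics/w1.png

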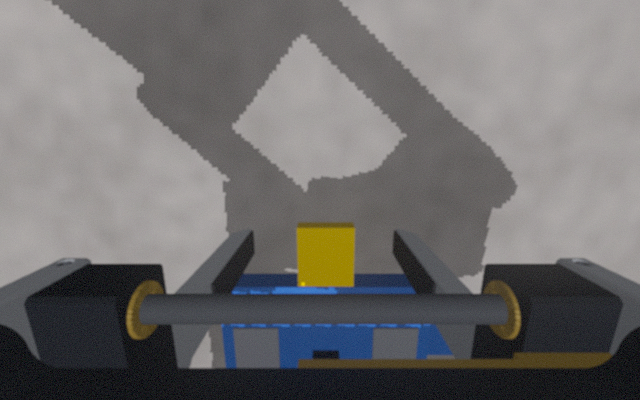

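The wrist view shows the tab (298–355, 223–287) centred between the fingers at (240,255) and (410,255). I'll close on it and pull.

```bash
python3 nudge.py '0.03 0 0 0 0;0.03 0 0 0 0;0.03 0 0 0 0;0.03 0 0 0 0;0.03 0 0 0 0;0.03 0 0 0 0;0.03 0.01 0 0 0;0.03 0.015 0 0 0;0.03 0.015 0 0 0' &&  python3 nudge.py '0.03 0.02 0 0 0;0.03 0.02 0 0 0;0.03 0.02 0 0 0;0.03 0.02 0 0 0;0.03 0.02 0 0 0;0.03 0.02 0 0 0;0.03 0.02 0 0 0;0.03 0.015 0 0 0;0.03 0 0 0 0;0.094 0 0 0 0;0.094 0 0 0 0;0.094 0 0 0 0;0.094 0 0 0 0;0.094 0 0 0 0;0.094 0 0 0 0'
```

```text
time: 4.32
tool_pos: [0.5328, -0.2249, 0.0052]
ee_rot: [-3.141, -0.001, 1.704]
wrist_force: [-0.1, -1.3, 0.9]
width: 0.0375
finger_force: 0.0
time: 5.57
tool_pos: [0.5126, -0.0734, 0.0054]
ee_rot: [-3.142, -0.0, 1.704]
wrist_force: [0.2, 0.3, 0.6]
width: 0.0666
finger_force: 0.0
```

```bash
python3 nudge.py '0.094 0 0 0 0;0.094 0 0 0 0;0.094 0 0 0 0;0.094 0 0 0 0;0.094 0 0 -0.02 0;0.094 0 0 -0.04 0;0.094 0 0 -0.04 0;0.094 0 0 -0.04 0'
python3 -c "
from h import *
t=snap('top'); cv2.imwrite('pics/t2.png',t['color'][130:330,250:570].repeat(2,0).repeat(2,1))
for b in blobs(t,'yellow',(250,200,560,300)):print(b[0],b[1],onz(t,*b[1],.018))
"
```

```text
time: 6.23
tool_pos: [0.5119, -0.0726, 0.1465]
ee_rot: [-3.14, -0.001, 1.705]
wrist_force: [0.7, 0.2, 0.3]
width: 0.0942
finger_force: 0.0
182.5 [424.61004566 243.21552511] [ 0.53920761 -0.26920601  0.018     ]
```

View pics/t2.png

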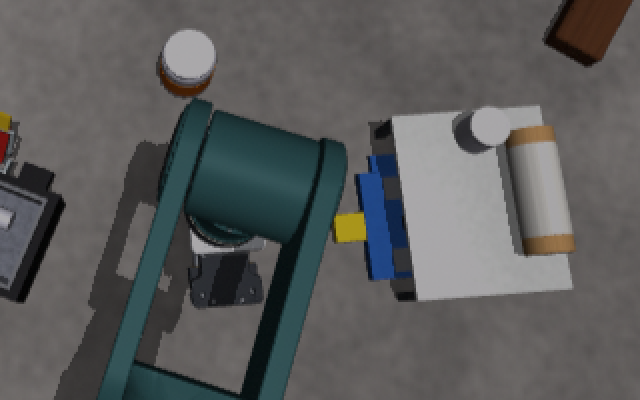

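The lid has not moved: its tab is still at (424.6,243.2). The fingers had not closed yet when I pulled, so I'll go back and wait longer this time.

```bash
python3 nudge.py '0.06 -0.039 0 0 0;0.06 -0.039 0 0 0;0.06 -0.039 0 0 0;0.06 -0.039 0 0 0;0.06 -0.039 0 0 0;0.06 0 0 0.04 0;0.06 0 0 0.04 0;0.06 0 0 0.04 0;0.06 0 0 0.02 0;0.06 0 0 0 0;0.03 0 0 0 0;0.03 0 0 0 0;0.03 0 0 0 0;0.03 0 0 0 0;0.03 0 0 0 0;0.03 0 0 0 0;0.03 0 0 0 0;0.03 0 0 0 0'
```

```text
time: 7.78
tool_pos: [0.5389, -0.2661, 0.0059]
ee_rot: [3.141, 0.0, 1.705]
wrist_force: [0.1, -0.9, 1.3]
width: 0.0355
finger_force: 30.0
```

Gripped with 30 N.

```bash
python3 nudge.py '0.03 0.01 0 0 0;0.03 0.02 0 0 0;0.03 0.02 0 0 0;0.03 0.02 0 0 0;0.03 0.02 0 0 0;0.03 0.02 0 0 0;0.03 0.02 0 0 0;0.03 0.02 0 0 0;0.03 0.02 0 0 0;0.03 0.02 0 0 0;0.03 0.01 0 0 0;0.03 0 0 0 0' && python3 nudge.py '0.094 0 0 0 0;0.094 0 0 0 0;0.094 0 0 0 0;0.094 0 0 0 0;0.094 0 0 0 0;0.094 0 0 0 0;0.094 0 0 0 0;0.094 0 0 0 0;0.094 0 0 0 0;0.094 0 0 -0.02 0;0.094 0 0 -0.04 0;0.094 0 0 -0.04 0;0.094 0 0 -0.04 0'
```

```text
time: 8.78
tool_pos: [0.5113, -0.065, 0.0058]
ee_rot: [3.142, -0.003, 1.707]
wrist_force: [-1.4, 4.3, 4.1]
width: 0.0356
finger_force: 30.0
time: 9.87
tool_pos: [0.5112, -0.0676, 0.1466]
ee_rot: [-3.14, -0.001, 1.705]
wrist_force: [1.3, 0.3, 0.1]
width: 0.0942
finger_force: 0.0
```

```bash
python3 nudge.py '0.094 -0.03 0 -0.03 0;0.094 -0.04 0 0 0;0.094 -0.04 0 0 0;0.094 -0.012 0 0 0;0.094 0 0 0 0;0.094 0 0 0 0'
python3 -c "
from h import *
w=snap('wrist'); cv2.imwrite('pics/w2.png',w['color']); t=snap('top'); s=snap('side')
go(.528,-.19,.034,1.705)
for n,i in(('t',t),('s',s)):
  for b in blobs(i,'yellow',(260,150,560,300)):print(n,b[0],b[1].round(1),onz(i,*b[1],.018))
print(np.round(w['extrinsics'],4).tolist(),w['fx'],w['cx'],w['cy'])
"
```

```text
time: 10.37
tool_pos: [0.5277, -0.1879, 0.1742]
ee_rot: [-3.141, -0.002, 1.704]
wrist_force: [-0.3, 0.3, 0.0]
width: 0.0938
finger_force: 0.0
turn 0.002 then dx -0.0034 dy -0.0004 dz 0.1406 tcp [ 0.5279 -0.1865  0.1746] rpy [-3.141e+00 -1.000e-03  1.707e+00] F [-0.4 -0.9  0.3] w 0.0938 ff 0.0 t 10.5
t 179.0 [347.5 249.3] [ 0.51150816 -0.06841647  0.018     ]
s 88.0 [344.5 211.5] [ 0.51043006 -0.06109869  0.018     ]
s 58.0 [295.7 234.6] [0.64334486 0.06319656 0.018     ]
[[0.9913, 0.1316, -0.0007, -0.4975], [0.1278, -0.9616, 0.243, -0.2656], [0.0314, -0.241, -0.97, 0.2983], [0.0, 0.0, 0.0, 1.0]] 282.00504081501873 323.0982646688195 205.05134592066898
```

View pics/w2.png

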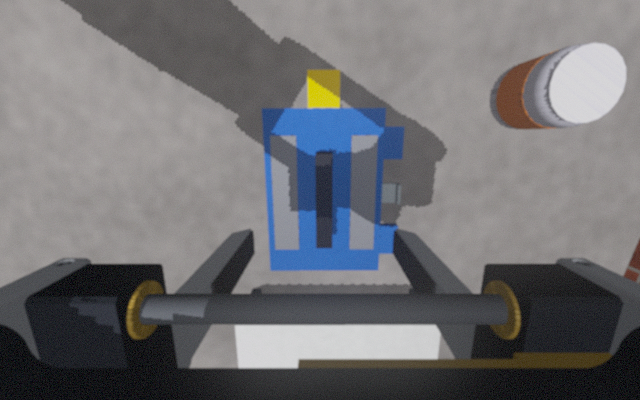

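The wrist view shows the lid fully out and flat, the handle bar from (324,151) to (324,248) along the tool's x, and the keeper at (390,193).

```bash
python3 -c "
from h import *
w=snap('wrist')
g=cv2.cvtColor(w['color'],cv2.COLOR_BGR2GRAY)[150:250,300:350]
m=np.zeros((400,640),np.uint8); m[150:250,300:350]=(g<40)*255
c=max(cv2.findContours(m,0,1)[0],key=cv2.contourArea);r=cv2.minAreaRect(c);bp=cv2.boxPoints(r);print(bp.round(1).tolist())
i=np.argsort(bp[:,1]);a=onz(w,*bp[i[:2]].mean(0),.06);b=onz(w,*bp[i[2:]].mean(0),.06);print(a,b,(a+b)/2,'lid yaw',np.arctan2(-(a-b)[0],(a-b)[1]))
m=(a+b)/2
go(m[0],m[1],.034,1.705)
"
```

```text
[[321.0, 216.0], [321.0, 216.0], [321.0, 216.0], [321.0, 216.0]]
[ 0.52699767 -0.20221136  0.06      ] [ 0.52699767 -0.20221136  0.06      ] [ 0.52699767 -0.20221136  0.06      ] lid yaw -0.0
turn 0.002 then dx -0.0154 dy -0.0031 dz 0.1407 tcp [ 0.528  -0.1865  0.1747] rpy [-3.141e+00 -1.000e-03  1.707e+00] F [0.1 0.8 0.1] w 0.0941 ff 0.0 t 10.6
```

```bash
python3 -c "
from h import *
w=snap('wrist')
a=onz(w,324.5,151,.06);b=onz(w,324.5,248,.06);m=(a+b)/2;print(a,b,m,np.linalg.norm(a-b),np.arctan2(-(a-b)[0],(a-b)[1]))
go(m[0],m[1],.034,1.705)
for u,v in((273,136),(267,250),(263,108),(271,269)): print(onz(w,u,v,.019))
l,r=onz(w,263,109,.019),onz(w,384,109,.019);print(l,r,np.arctan2((r-l)[1],(r-l)[0]))
"
```

```text
[ 0.52144202 -0.13300329  0.06      ] [ 0.53595525 -0.23871477  0.06      ] [ 0.52869863 -0.18585903  0.06      ] 0.10670309743318615 0.13643791447050466
turn 0.002 then dx 0.0007 dy 0.0007 dz 0.1409 tcp [ 0.5281 -0.1867  0.1749] rpy [-3.142e+00 -1.000e-03  1.707e+00] F [ 0.   0.4 -0.7] w 0.0941 ff 0.0 t 10.6
[ 0.46075322 -0.12644417  0.019     ]
[ 0.46614574 -0.26835558  0.019     ]
[ 0.44676452 -0.09739874  0.019     ]
[ 0.47359526 -0.29411001  0.019     ]
[ 0.44685369 -0.09846738  0.019     ] [ 0.58215662 -0.08005715  0.019     ] 0.1352362742237004
```

```bash
python3 nudge.py '0.05 0 0 0.035 0;0.05 0 0 0.035 0;0.05 0 0 0.03 0;0.05 0 0 0.03 0;0.05 0 0 0.01 0;0.01 0 0 0 0;0.01 0 0 0 0;0.01 0 0 0 0;0.01 0 0 0 0;0.01 0 0 0 0;0.01 0 0 0 0;0.01 0 0 0 0;0.01 0 0 0 0'
```

```text
time: 11.7
tool_pos: [0.5285, -0.1885, 0.036]
ee_rot: [3.141, 0.001, 1.705]
wrist_force: [-0.6, 0.6, 2.6]
width: 0.0177
finger_force: 30.0
```

```bash
python3 nudge.py '0.01 0 0 -0.01 0;0.01 0 0 -0.03 0;0.01 0 0 -0.04 0;0.01 0 0 -0.04 0;0.01 0 0 -0.04 0;0.01 0 0 0 0.08;0.01 0 0 0 0.1;0.01 0 0 0 0.1;0.01 0 0 0 0.1;0.01 0 0 0 0.066;0.01 0 0 0 0'
python3 -c "
from h import *
go(*CC,.196,CY+np.pi/2)"
```

```text
time: 12.62
tool_pos: [0.5274, -0.1879, 0.1939]
ee_rot: [-3.139, -0.0, 1.258]
wrist_force: [-0.1, 0.7, -5.2]
width: 0.018
finger_force: 30.0
turn -0.001 then dx 0.3855 dy -0.1380 dz -0.0021 tcp [ 0.5274 -0.1879  0.1939] rpy [-3.139 -0.     1.258] F [-0.1  0.7 -5.2] w 0.0180 ff 30.0 t 12.6
```

```bash
python3 nudge.py '0.01 0.015 -0.0054 0 0;0.01 0.0285 -0.0102 0 0;0.01 0.0285 -0.0102 0 0;0.01 0.0285 -0.0102 0 0;0.01 0.0285 -0.0102 0 0;0.01 0.0285 -0.0102 0 0;0.01 0.0285 -0.0102 0 0;0.01 0.0285 -0.0102 0 0;0.01 0.0285 -0.0102 0 0;0.01 0.0285 -0.0102 0 0;0.01 0.0285 -0.0102 0 0;0.01 0.0285 -0.0102 0 0;0.01 0.0285 -0.0102 0 0;0.01 0.0285 -0.0102 0 0;0.01 0 0 0 0;0.01 0 0 0 0'
python3 - <<'E'
from h import *
go(*CC,.114,CY+np.pi/2)
w=snap("wrist");t=snap("top");s=snap("side")
a=np.zeros((600,800,3),np.uint8)
a[:400,:640]=w["color"]
cv2.imwrite("pics/w3.png",w["color"]); cv2.imwrite("pics/t3.png",t["color"]);cv2.imwrite("pics/s3.png",s["color"])
z=robot.get_obs()["tool_pos"][2]-.034
for n,i in(("t",t),("s",s),("w",w)):
  for b in blobs(i,"yellow",amin=15):print(n,b[0],b[1].round(1),np.array(onz(i,*b[1],z+.018)).round(4))
m=np.vstack([np.hstack([w["color"][0:280,120:520],s["color"][150:430,200:600][:250].copy() if 0 else cv2.resize(s["color"][200:340,220:420],(400,280))]),np.hstack([cv2.resize(t["color"][150:290,160:360],(400,280)),np.zeros((280,400,3),np.uint8)])])
cv2.imwrite("pics/m3.png",m)
E
```

```text
time: 13.95
tool_pos: [0.5142, 0.2222, 0.194]
ee_rot: [-3.14, 0.002, 1.263]
wrist_force: [0.6, -0.4, -4.2]
width: 0.0176
finger_force: 30.0
turn 0.005 then dx -0.0008 dy 0.0005 dz 0.0800 tcp [0.5142 0.2222 0.194 ] rpy [-3.140e+00  2.000e-03  1.263e+00] F [ 0.6 -0.4 -4.2] w 0.0176 ff 30.0 t 13.9
t 60.5 [249.9 189.8] [0.6178 0.17   0.1786]
s 331.0 [333.4 258.1] [0.5509 0.3461 0.1786]
s 26.5 [293.9 233.2] [0.629  0.2756 0.1786]
w 3644.5 [322.7  51.2] [0.5498 0.3375 0.1786]
w 435.5 [454.9 208.8] [0.6088 0.2118 0.1786]
```

View pics/m3.png

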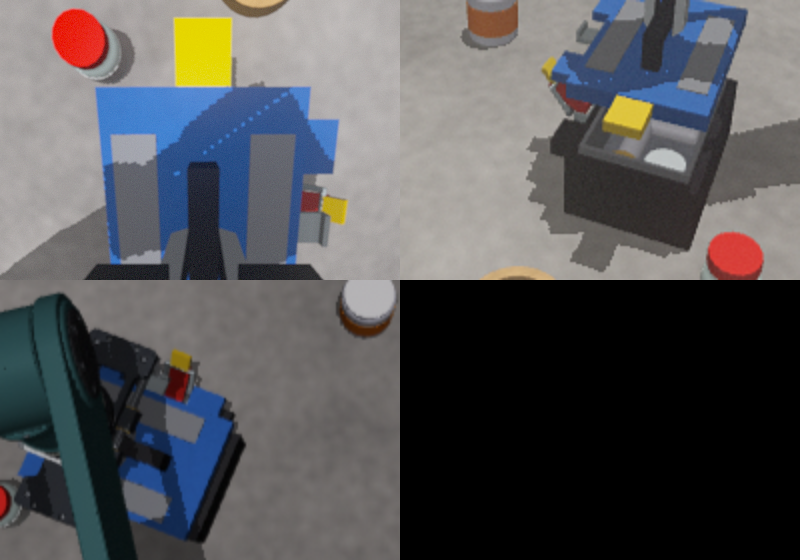

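The composite shows the lid level above the case, with the keeper side over the latch and the loop clear at (335,210). The tab puts the lid origin within about 2 mm of the rim centre, so I'll descend gently.

```bash
python3 nudge.py '0.01 -0.0015 0.0003 0.02 0.004;0.01 0 0 0.02 0;0.01 0 0 0.015 0;0.01 0 0 0.008 0;0.01 0 0 0.005 0;0.01 0 0 0.004 0;0.01 0 0 0.003 0;0.01 0 0 0 0'
python3 nudge.py '0.01 0 0 0.003 0;0.01 0 0 0.003 0;0.01 0 0 0 0'
```

```text
time: 14.77
tool_pos: [0.5152, 0.2193, 0.1202]
ee_rot: [3.141, -0.0, 1.254]
wrist_force: [0.8, 0.4, -3.5]
width: 0.0178
finger_force: 30.0
time: 15.02
tool_pos: [0.5157, 0.2198, 0.1158]
ee_rot: [3.139, -0.002, 1.255]
wrist_force: [-1.7, -0.5, 2.7]
width: 0.0175
finger_force: 30.0
```

```bash
python3 nudge.py '0.06 0 0 0 0;0.06 0 0 0 0;0.06 0 0 0 0;0.06 0 0 0 0;0.06 0 0 0 0;0.06 0 0 0 0;0.06 0 0 -0.02 0;0.06 0 0 -0.04 0;0.06 0 0 -0.04 0;0.06 0 0 0 0;0.06 0 0 0 0'
python3 - <<'E'
from h import *
w=snap("wrist");s=snap("side")
go(*case2w(.128,0),.2,CY+np.pi)
for n,i in(("s",s),("w",w)):
  for b in blobs(i,"yellow",amin=15):
    p=np.array(onz(i,*b[1],.098)); print(n,b[0],b[1].round(1),p.round(4),w2case(p).round(4))
lt=[b[1] for b in blobs(w,"yellow",amin=15)]
m=np.hstack([w["color"][0:300,120:520],cv2.resize(s["color"][190:340,220:420],(400,300))])
cv2.imwrite("pics/m4.png",m)
E
```

```text
time: 15.93
tool_pos: [0.5167, 0.2201, 0.2177]
ee_rot: [3.135, -0.005, 1.255]
wrist_force: [0.6, -0.2, -0.8]
width: 0.0599
finger_force: 0.0
turn -1.575 then dx -0.1272 dy 0.0018 dz 0.0131 tcp [0.5146 0.2194 0.2131] rpy [-3.141e+00  1.000e-03  1.255e+00] F [ 1.   0.5 -0.2] w 0.0600 ff 0.0 t 16.0
s 317.0 [330.6 288.8] [0.5522 0.3413 0.098 ] [-0.0009  0.1258]
s 60.0 [295.4 234.6] [0.6347 0.1714 0.098 ] [ 0.1298 -0.0105]
w 1416.5 [321.5  82.5] [0.5527 0.3349 0.098 ] [0.0016 0.1198]
w 389.5 [440.2 202. ] [0.638  0.1791 0.098 ] [ 0.1306 -0.0022]
```

View pics/m4.png

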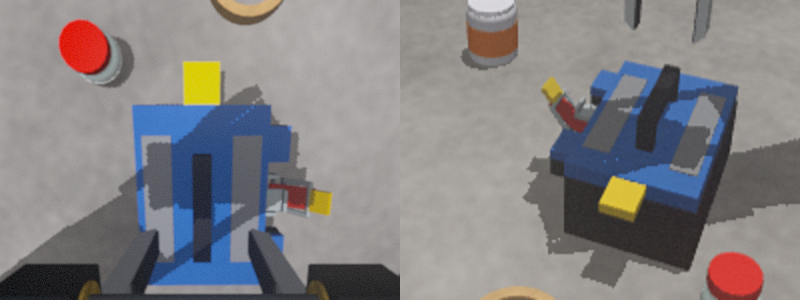

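The lid is seated flush (its tab is at case (0.002,0.120)), with the keeper beside the latch. I'll turn the gripper for the loop tab.

```bash
python3 nudge.py '0.06 0 0 0 -0.12;0.06 0 0 0 -0.12;0.06 0 0 0 -0.12;0.06 0 0 0 -0.12;0.06 0 0 0 -0.12;0.06 0 0 0 -0.12;0.06 0 0 0 -0.12;0.06 0 0 0 -0.12;0.06 0 0 0 -0.12;0.06 0 0 0 -0.12;0.06 0 0 0 -0.12;0.06 0 0 0 -0.12;0.06 0 0 0 -0.12;0.06 0 0 0 -0.015;0.06 -0.04 0 0 0;0.06 -0.04 0 0 0;0.06 -0.04 0 0 0;0.06 -0.007 0 0 0;0.06 0 0 0 0'
python3 - <<'E'
from h import *
w=snap("wrist");s=snap("side");t=snap("top")
go(*case2w(.128,0),.104,CY+np.pi)
B={n:[b[1] for b in blobs(i,"yellow",amin=15)] for n,i in(("s",s),("w",w),("t",t))}
print(B)
for a in B["w"]:
  for b in B["s"]:
    p=tri(w,a,s,b); print("w-s",p.round(4),w2case(p).round(4),np.linalg.norm(proj(s,p)-b).round(1))
for a in B["t"]:
  for b in B["s"]:
    p=tri(t,a,s,b); print("t-s",p.round(4),w2case(p).round(4),np.linalg.norm(proj(s,p)-b).round(1))
cv2.imwrite("pics/w5.png",w["color"])
E
```

```text
time: 17.62
tool_pos: [0.6367, 0.1789, 0.2097]
ee_rot: [-3.139, -0.005, 2.825]
wrist_force: [-1.3, 0.8, -0.3]
width: 0.0599
finger_force: 0.0
turn -0.000 then dx -0.0013 dy 0.0014 dz 0.1094 tcp [0.6346 0.1811 0.2134] rpy [-3.141e+00 -2.000e-03  2.830e+00] F [ 0.2 -0.5  0.5] w 0.0598 ff 0.0 t 17.8
{'s': [array([330.57905983, 288.66987179]), array([296.2034632 , 235.72294372])], 'w': [array([451.49430524,  72.65299924]), array([326.87014175, 202.72565158]), array([447.81410256, 330.18589744])], 't': [array([189.85964912, 215.62573099])]}
w-s [0.5522 0.3366 0.0936] [0.0006 0.1213] 0.1
w-s [0.5903 0.2953 0.1901] [0.0495 0.0938] 16.9
w-s [ 0.6035  0.1917 -0.0177] [ 0.0939 -0.0008] 25.1
w-s [0.6336 0.1831 0.1041] [0.1252 0.0003] 0.7
w-s [0.6331 0.2988 0.1715] [0.0892 0.1101] 60.5
w-s [0.6649 0.258  0.206 ] [0.132  0.0811] 27.9
t-s [0.5582 0.3297 0.0886] [0.0084 0.1166] 3.3
t-s [0.5866 0.2981 0.1832] [0.0451 0.0952] 19.0
```

View pics/w5.png

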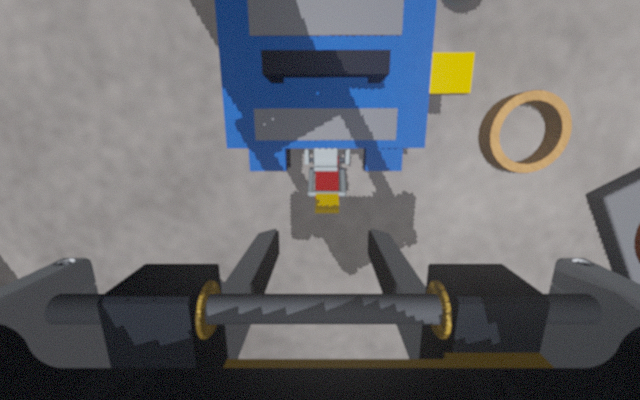

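The wrist view shows the loop tab at (327,203), centred between the fingers. The triangulated point is case (0.125,0.000,0.105).

```bash
python3 nudge.py '0.06 -0.002 0.001 0.035 0;0.06 0 0 0.035 0;0.06 0 0 0.025 0;0.06 0 0 0.014 0;0.06 0 0 0 0;0.06 0 0 0 0'
python3 -c "
from h import *
go(*case2w(.128,0),.104,CY+np.pi)"
```

```text
time: 18.27
tool_pos: [0.6365, 0.1817, 0.1052]
ee_rot: [-3.141, -0.001, 2.831]
wrist_force: [-0.2, -0.3, 0.6]
width: 0.06
finger_force: 0.0
turn 0.001 then dx 0.0004 dy 0.0002 dz 0.0012 tcp [0.6365 0.1817 0.1052] rpy [-3.141e+00 -1.000e-03  2.831e+00] F [-0.2 -0.3  0.6] w 0.0600 ff 0.0 t 18.3
```

```bash
python3 nudge.py '0.015 0 0 0.001 0;0.015 0 0 0 0;0.015 0 0 0 0;0.015 0 0 0 0;0.015 0 0 0 0;0.015 0 0 0 0;0.015 0 0 0 0;0.015 0 0 0 0'
```

```text
time: 18.93
tool_pos: [0.6386, 0.1814, 0.1045]
ee_rot: [3.14, 0.001, 2.83]
wrist_force: [1.6, 1.3, 1.1]
width: 0.0235
finger_force: 30.0
```

```bash
python3 nudge.py '0.015 0.005 0 -0.004 0;0.015 0.005 0 -0.0025 0;0.015 0.005 0 -0.002 0;0.015 0.005 0 -0.0015 0;0.015 0.005 0 -0.001 0;0.015 0.005 0 0 0;0.015 0.006 0 0.0006 0;0.015 0.006 0 0.0007 0;0.015 0 0 0 0'
python3 nudge.py '0.015 0.005 0 0.002 0;0.015 0.005 0 0.0025 0;0.015 0.0035 0 0.0035 0;0.015 0.0035 0 0.0035 0;0.015 0 0 0 0;0.015 0 0 0 0'
python3 - <<'E'
from h import *
go(*case2w(.069,0),.102,CY+np.pi);print(w2case(robot.get_obs()["tool_pos"]))
s=snap("side");w=snap("wrist")
m=np.hstack([w["color"][100:400,120:520],cv2.resize(s["color"][190:340,220:420],(400,300))])
cv2.imwrite("pics/m6.png",m)
E
```

```text
time: 19.68
tool_pos: [0.5976, 0.1946, 0.1153]
ee_rot: [3.14, 0.002, 2.831]
wrist_force: [4.0, 2.0, 4.5]
width: 0.0235
finger_force: 30.0
time: 20.18
tool_pos: [0.5815, 0.1999, 0.1024]
ee_rot: [3.14, -0.001, 2.83]
wrist_force: [3.0, 4.3, 3.1]
width: 0.0235
finger_force: 30.0
turn 0.001 then dx 0.0015 dy -0.0002 dz 0.0004 tcp [0.5815 0.1999 0.1024] rpy [ 3.14e+00 -1.00e-03  2.83e+00] F [3.  4.3 3.1] w 0.0235 ff 30.0 t 20.2
[0.07046672 0.00020532]
```

View pics/m6.png

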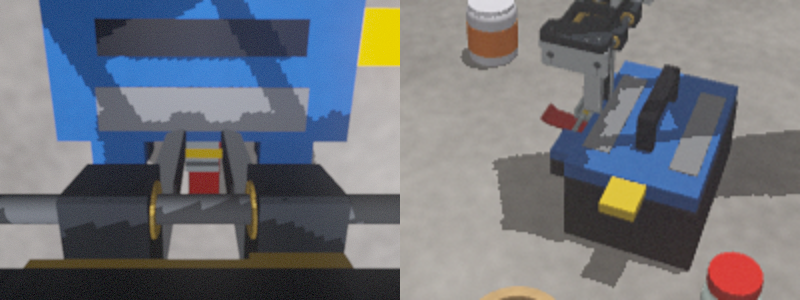

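The pictures show the tab between the fingers, leaning over the lid, with the lever pointing out and slightly up. I'll check the lever's angle from the side view to place the bar.

```bash
cat >> h.py <<'E'
def oncase(s,u,v,y=0.):
    "ray onto case plane y -> case x,z"
    c,d=ray(s,u,v);n=np.array([-np.sin(CY),np.cos(CY),0]);o=np.r_[case2w(0,y),0]
    p=c+d*(n@(o-c))/(n@d); return w2case(p)[0],p[2]
def lever():
    s=snap("side")
    for b in blobs(s,"red",(270,215,340,300)):
        P=np.array([oncase(s,*q[0]) for q in b[3]])
        r=np.hypot(P[:,0]-.086,P[:,1]-.065); i=r.argmax(); m=P.mean(0)
        print("red",b[0],b[1].round(1),"far",P[i].round(4),r[i].round(4),"theta",np.arctan2(P[i,0]-.086,.065-P[i,1]).round(3),"mean",m.round(4),np.arctan2(m[0]-.086,.065-m[1]).round(3))
E
python3 -c "
from h import *
lever()"
sed -i 's/(0,150,80),(8/(0,120,40),(8/' h.py; python3 -c "
from h import *
lever()"
```

```text
red 85.0 [298.8 248.9] far [0.1368 0.0614] 0.0509 theta 1.5 mean [0.1166 0.0671] 1.639
```

The lever is at about 1.6 to 1.7 rad, which puts the bar at case (80,92) mm, in the trough. I'll release the tab.

```bash
python3 nudge.py '0.06 0 0 0 0;0.06 0 0 0 0;0.06 0 0 0 0;0.06 0 0 0 0;0.06 0 0 0 0;0.06 0 0 0 0;0.06 0 0 -0.02 0;0.06 0 0 -0.03 0;0.06 0 0 -0.03 0;0.06 0 0 -0.02 0;0.06 0 0 0 0;0.06 0 0 0 0;0.02 -0.04 0 0 0;0.0 -0.03 0 0 0;0 0 0 0 0;0 0 0 0 0'
python3 - <<'E'
from h import *
lever()
go(*case2w(.14,0),.1,CY+np.pi)
s=snap("side");w=snap("wrist")
for b in blobs(s,"yellow",(270,215,320,250),4): print("tab",b[0],b[1],oncase(s,*b[1]))
m=np.hstack([cv2.resize(w["color"][100:250,220:420],(400,300)),cv2.resize(s["color"][215:290,260:360],(400,300))])
cv2.imwrite("pics/m7.png",m)
E
```

```text
time: 21.72
tool_pos: [0.648, 0.1766, 0.1977]
ee_rot: [-3.138, -0.006, 2.828]
wrist_force: [-0.2, 0.1, 0.3]
width: 0.0366
finger_force: 0.0
red 101.0 [298.9 248.7] far [0.1368 0.0614] 0.0509 theta 1.5 mean [0.1164 0.0682] 1.675
turn -0.000 then dx 0.0002 dy 0.0011 dz 0.0991 tcp [0.6475 0.1772 0.1991] rpy [-3.139 -0.005  2.829] F [-0.6  0.2 -0.3] w 0.0327 ff 0.0 t 21.8
tab 16.5 [316.43434343 239.73737374] (np.float64(0.07447871435955976), np.float64(0.10651385333937535))
```

View pics/m7.png

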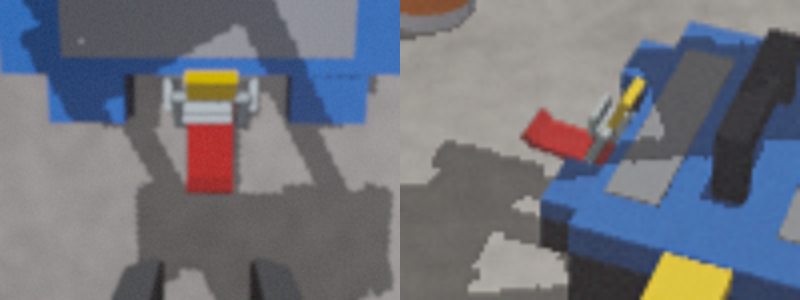

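The bar is behind the lip, the tab is at case (74,106) mm and the lever is at about 1.67 rad, released. With the fingers closed, I'll push the lever down along its arc.

```bash
python3 nudge.py '0 0.01 0.001 0 0;0 0 0 0.035 0;0 0 0 0.035 0;0 0 0 0.03 0;0 0 0 0.02 0;0 0 0 0.003 0;0 0 0 0 0'
python3 -c "
from h import *
go(*case2w(.130,0),.068,CY+np.pi)"
```

```text
time: 22.45
tool_pos: [0.6372, 0.1821, 0.078]
ee_rot: [-3.14, -0.003, 2.831]
wrist_force: [0.0, 0.2, -0.8]
width: 0.0004
finger_force: 0.0
turn 0.001 then dx -0.0011 dy -0.0004 dz 0.0100 tcp [0.6372 0.1821 0.078 ] rpy [-3.140e+00 -3.000e-03  2.831e+00] F [ 0.   0.2 -0.8] w 0.0004 ff 0.0 t 22.4
```

```bash
python3 nudge.py '0 0 0 0.005 0;0 0 0 0.005 0;0 0 0 0.007 0;0 0.001 0 0.0065 0;0 0.002 0 0.005 0;0 0.0025 0 0.005 0;0 0 0 0 0'
python3 -c "
from h import *
lever()
go(*case2w(.1241,0),.045,CY+np.pi)"
```

```text
time: 23.03
tool_pos: [0.6343, 0.1834, 0.0451]
ee_rot: [3.141, 0.001, 2.83]
wrist_force: [3.3, 1.3, 0.8]
width: 0.0007
finger_force: 1.5
red 8.5 [295.7 259.5] far [0.1267 0.0249] 0.0571 theta 0.793 mean [0.1246 0.0335] 0.885
turn 0.000 then dx 0.0016 dy -0.0005 dz 0.0004 tcp [0.6342 0.1832 0.0454] rpy [3.141 0.    2.83 ] F [2.7 1.  1. ] w 0.0002 ff 1.1 t 23.1
```

```bash
python3 nudge.py '0 0.005 0 0.005 0;0 0.004 0 0.003 0;0 0.003 0 0.002 0;0 0.003 0 0.002 0;0 0.003 0 0.002 0;0 0 0 0 0'
python3 nudge.py '0 0.0015 0 0 0;0 0.001 0 0 0;0 0 0 0 0;0 0 0 0 0'
python3 -c "
from h import *
lever()
print(w2case(robot.get_obs()['tool_pos']))"
```

```text
time: 23.58
tool_pos: [0.6147, 0.189, 0.0305]
ee_rot: [-3.14, -0.004, 2.83]
wrist_force: [-0.0, -0.6, -0.4]
width: 0.0004
finger_force: 0.1
time: 23.92
tool_pos: [0.6141, 0.1895, 0.0315]
ee_rot: [-3.141, -0.001, 2.83]
wrist_force: [0.0, -0.3, -0.2]
width: 0.0006
finger_force: 0.0
[0.10472563 0.00043926]
```

Force dropped to zero, so the lever has snapped away. I'll back off, rise and look.

```bash
python3 nudge.py '0 -0.03 0 0 0;0 -0.04 0 0 0;0 0 0 -0.04 0;0 0 0 -0.04 0;0 0 0 -0.04 0;0 -0.04 0 -0.02 0;0 -0.02 0 0 0;0 0 0 0 0;0 0 0 0 0'
python3 - <<'E'
from h import *
lever()
s=snap("side");w=snap("wrist");t=snap("top")
for b in blobs(s,"yellow",(270,215,330,260),4): print("tab",b[0],b[1],oncase(s,*b[1]))
m=np.hstack([cv2.resize(w["color"][0:225,170:470],(400,300)),cv2.resize(s["color"][215:290,260:360],(400,300))])
cv2.imwrite("pics/m8.png",m)
E
```

```text
time: 24.72
tool_pos: [0.7359, 0.1499, 0.1692]
ee_rot: [-3.141, -0.002, 2.829]
wrist_force: [-0.4, 0.8, -0.8]
width: 0.0002
finger_force: 0.0
```

View pics/m8.png

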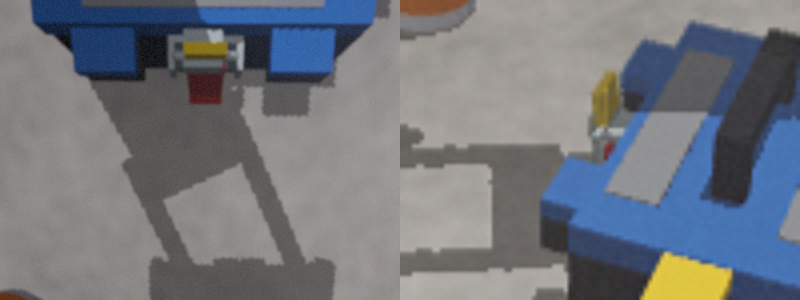

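The lever hangs down and the loop stands upright in the keeper. I'll check the lever's angle from its tip at wrist pixel (324.5,77).

Run:
```python
from h import *
w=snap("wrist")
hsv=cv2.cvtColor(w["color"],cv2.COLOR_BGR2HSV)
m=cv2.inRange(hsv[:120,290:360],np.array((0,120,30)),np.array((8,255,255)));r,c=np.where(m);v=r.max()+.5;u=290+c[r==r.max()].mean();print(u,v,r.min())
E=np.array(w["extrinsics"])
for th in(0,.1,.2,.3,.45,.6):
    pts=[]
    for o in(3,-3):
        x=.086+.047*np.sin(th)+o/1e3*np.cos(th);z=.065-.047*np.cos(th)+o/1e3*np.sin(th)
        pts.append(proj(w,np.r_[case2w(x,0),z]).round(1))
    print(th,pts)
```

```text
325.0 77.5 52
0 [array([322.8,  66.6]), array([322.8,  60.5])]
0.1 [array([322.8,  71.2]), array([322.8,  65.3])]
0.2 [array([322.8,  75.6]), array([322.8,  69.9])]
0.3 [array([322.8,  79.8]), array([322.8,  74.4])]
0.45 [array([322.8,  85.7]), array([322.8,  80.7])]
0.6 [array([322.8,  91. ]), array([322.8,  86.5])]
```

Run:
```python
from h import *
w=snap("wrist");t=snap("top");s=snap("side")
hsv=cv2.cvtColor(w["color"],cv2.COLOR_BGR2HSV)
m=cv2.inRange(hsv,np.array((100,100,20)),np.array((125,255,255)))
for u in(240,250,260,385,395,405):
    r=np.where(m[:120,u])[0];print(u,r.max())
for z in(.08,.085,.099): print("ear edge",z,[proj(w,np.r_[case2w(.094,y),z]).round(1) for y in(-.06,.06)])
b=blobs(w,"yellow",(290,0,360,80));print("looptab",[(x[0],x[1]) for x in b],"expect",proj(w,np.r_[case2w(.088,0),.106]))
for n,i in(("t",t),):
    h=cv2.cvtColor(i["color"],cv2.COLOR_BGR2HSV)
    for b in blobs(i,"red",(225,175,285,225),3): print(n,b[0],b[1],b[2])
    for th in(0,.1,.2,.3): print(th,[proj(i,np.r_[case2w(.086+.047*np.sin(th)+.003*np.cos(th),y),.065-.047*np.cos(th)+.003*np.sin(th)]).round(1) for y in(-.013,.013)])
```

```text
240 57
250 57
260 57
385 57
395 56
405 56
ear edge 0.08 [array([253.5,  56. ]), array([391.7,  56. ])]
ear edge 0.085 [array([252.1,  54.4]), array([393.1,  54.4])]
ear edge 0.099 [array([247.9,  49.6]), array([397.2,  49.6])]
looptab [(251.0, array([323.02722444,  36.68393094]))] expect [322.48452372  38.42324429]
0 [array([254.8, 212.2]), array([245.9, 208.7])]
0.1 [array([255.5, 210.5]), array([246.5, 207.1])]
0.2 [array([256.1, 208.9]), array([247.1, 205.4])]
0.3 [array([256.7, 207.2]), array([247.7, 203.8])]
```

```bash
cat >> h.py <<'E'
def levw():
    "lever angle from red's lowest row in wrist view"
    w=snap("wrist");hsv=cv2.cvtColor(w["color"],cv2.COLOR_BGR2HSV)
    m=cv2.inRange(hsv[:160,290:360],np.array((0,120,30)),np.array((8,255,255)));r,c=np.where(m);v=r.max()+.5
    T=np.linspace(0,1.5,301);V=[proj(w,np.r_[case2w(.086+.047*np.sin(t)+.003*np.cos(t),0),.065-.047*np.cos(t)+.003*np.sin(t)])[1] for t in T]
    print("rows",r.min(),r.max(),"theta",T[np.argmin(np.abs(np.array(V)-v))])
E
python3 nudge.py '0 0 0 0 0;0 0 0 0 0;0 0 0 0 0;0 0 0 0 0;0 0 0 0 0;0 0 0 0 0' >/dev/null
python3 -c "
from h import *
levw(); go(*case2w(.115,0),.016,CY+np.pi)"
```

```text
rows 54 75 theta 0.23500000000000001
turn 0.000 then dx 0.1173 dy -0.0005 dz 0.1543 tcp [0.7357 0.1505 0.1703] rpy [3.142 0.    2.83 ] F [ 0.3 -0.  -0.3] w 0.0007 ff 0.0 t 25.7
```

The lever has stopped at about 0.23 rad, which is where my finger stopped. I'll push it again lower down near its tip, as far in as the lip allows.

```bash
python3 nudge.py '0 0 0 0.04 0;0 0 0 0.04 0;0 0 0 0.04 0;0 0 0 0.0275 0;0 0.04 0 0 0;0 0.04 0 0 0;0 0.03 0 0 0;0 0.01 0 0 0;0 0.005 0 0 0;0 0 0 0 0'
python3 -c "
from h import *
o=robot.get_obs();print(w2case(o['tool_pos']),o['tool_pos'])"
```

```text
time: 26.5
tool_pos: [0.6171, 0.1892, 0.0238]
ee_rot: [3.141, 0.002, 2.831]
wrist_force: [0.3, 0.1, -0.6]
width: 0.0004
finger_force: 0.0
[0.10761169 0.00093903] [0.61710461 0.18916092 0.02379078]
```

```bash
python3 nudge.py '0 0.002 0 0 0;0 0.002 0 0 0;0 0 0 0 0'; python3 nudge.py '0 0.001 0 0 0;0 0.001 0 0 0;0 0 0 0 0'
python3 -c "
from h import *
o=robot.get_obs();print(w2case(o['tool_pos']),o['tool_pos'])"
```

```text
time: 26.75
tool_pos: [0.6141, 0.1896, 0.0232]
ee_rot: [3.141, 0.001, 2.829]
wrist_force: [0.5, 0.8, 1.2]
width: 0.0003
finger_force: 0.2
time: 27.0
tool_pos: [0.6141, 0.1897, 0.0232]
ee_rot: [3.14, 0.006, 2.829]
wrist_force: [6.7, -1.3, -2.3]
width: 0.0008
finger_force: 3.8
[0.10458945 0.00051861] [0.61409923 0.18968851 0.02320378]
```

```bash
python3 nudge.py '0 0.0015 0 0 0;0 0.0015 0 0 0;0 0 0 0 0'; python3 nudge.py '0 0.002 0 0 0;0 0.002 0 0 0;0 0 0 0 0;0 0 0 0 0'
python3 -c "
from h import *
o=robot.get_obs();print(w2case(o['tool_pos']),o['tool_pos'],o['wrist_force'],o['wrist_torque'])"
```

```text
time: 27.25
tool_pos: [0.6119, 0.1904, 0.0232]
ee_rot: [3.14, 0.007, 2.829]
wrist_force: [8.8, -2.0, -2.9]
width: 0.0002
finger_force: 6.3
time: 27.58
tool_pos: [0.61, 0.1908, 0.0233]
ee_rot: [3.14, 0.011, 2.828]
wrist_force: [13.3, -3.0, -5.4]
width: 0.0006
finger_force: 6.9
[0.10031241 0.00034845] [0.60997644 0.19083946 0.02328084] [13.34164732 -2.95696863 -5.35915404] [-0.38155702 -1.76801192 -0.05202513]
```

```bash
python3 nudge.py '0 -0.02 0 0 0;0 -0.04 0 0 0;0 -0.04 0 0 0;0 -0.03 0 0 0;0 0 0 -0.04 0;0 0 0 -0.04 0;0 0 0 -0.04 0;0 -0.006 0 -0.027 0;0 0 0 0 0;0 0 0 0 0'
python3 - <<'E'
from h import *
levw()
s=snap("side");w=snap("wrist")
hsv=cv2.cvtColor(w["color"],cv2.COLOR_BGR2HSV)
m=cv2.inRange(hsv,np.array((100,100,20)),np.array((125,255,255)))
print([np.where(m[:120,u])[0].max() for u in(250,260,385,395)],[proj(w,np.r_[case2w(.094,y),.08]).round(1) for y in(-.06,.06)])
for b in blobs(w,"yellow",(290,0,360,80)):print("looptab",b[0],b[1],b[2])
m=np.hstack([cv2.resize(w["color"][0:150,220:420],(400,300),interpolation=cv2.INTER_NEAREST),cv2.resize(s["color"][215:290,260:360],(400,300))])
cv2.imwrite("pics/m9.png",m)
E
```

```text
time: 28.42
tool_pos: [0.7353, 0.1509, 0.173]
ee_rot: [3.139, 0.005, 2.829]
wrist_force: [-0.3, -0.7, -1.0]
width: 0.0002
finger_force: 0.0
rows 47 68 theta 0.075
[np.int64(53), np.int64(52), np.int64(52), np.int64(52)] [array([253.8,  57.5]), array([392.8,  57.3])]
looptab 252.0 [324.32738095  27.81679894] ((324.5, 27.5), (9.0, 33.0), 90.0)
```

```bash
python3 nudge.py '0 0 0 0 0;0 0 0 0 0;0 0 0 0 0;0 0 0 0 0' | head -3
python3 - <<'E'
from h import *
levw()
s=snap("side");t=snap("top");w=snap("wrist")
for n,i in(("s",s),("t",t)):
    for b in blobs(i,"yellow",(150,150,360,320),10):print(n,b[0],b[1].round(2),w2case(onz(i,*b[1],.098)).round(4),np.round(oncase(i,*b[1]),4))
hsv=cv2.cvtColor(w["color"],cv2.COLOR_BGR2HSV)
m=cv2.inRange(hsv,np.array((100,100,20)),np.array((125,255,255)))
print([np.where(m[:120,u])[0].max() for u in(250,260,385,395)],[proj(w,np.r_[case2w(.094,y),.08]).round(1) for y in(-.06,.06)])
print("red top", [(b[0],b[1].round(1)) for b in blobs(t,"red",(225,175,285,225),3)])
# dark/gray column profile under the lever and ears
for u in (255,324): print(u,[w["color"][v,u].tolist() for v in range(44,84,2)])
E
```

```text
time: 28.9
tool_pos: [0.7334, 0.1511, 0.1689]
ee_rot: [-3.141, -0.001, 2.83]
rows 47 70 theta 0.07
s 302.5 [332.36 289.15] [-0.0043  0.1256] [ 0.03   -0.0283]
t 200.0 [184.82 221.14] [-0.0027  0.1202] [-0.0122  0.4199]
[np.int64(50), np.int64(58), np.int64(51), np.int64(52)] [array([253.6,  56.9]), array([391.8,  56.8])]
red top []
255 [[111, 60, 37], [105, 57, 32], [81, 48, 33], [57, 38, 27], [50, 40, 32], [31, 30, 34], [35, 35, 30], [26, 27, 29], [27, 31, 32], [70, 69, 65], [83, 87, 88], [81, 80, 86], [83, 84, 84], [81, 83, 88], [76, 78, 80], [80, 80, 82], [80, 79, 82], [81, 81, 85], [79, 81, 83], [84, 77, 80]]
324 [[101, 95, 89], [68, 64, 59], [62, 58, 54], [43, 44, 89], [27, 24, 94], [34, 34, 88], [33, 34, 73], [28, 27, 57], [27, 23, 54], [35, 37, 63], [26, 15, 55], [33, 33, 75], [30, 29, 74], [43, 45, 76], [81, 86, 91], [83, 84, 89], [85, 84, 88], [80, 84, 84], [87, 86, 92], [86, 88, 89]]
```

The numbers show the push also slid the lid about 3 mm inward, which is within its play, and the lever is now at about 0.07 to 0.08 rad. I'll give it one more gentle push at the tip for margin.

```bash
python3 nudge.py '0 0 0 0.04 0;0 0 0 0.04 0;0 0 0 0.04 0;0 0 0 0.027 0;0 0.04 0 0 0;0 0.04 0 0 0;0 0.04 0 0 0;0 0.005 0 0 0;0 0 0 0 0'
python3 -c "
from h import *
o=robot.get_obs();print(w2case(o['tool_pos']),o['tool_pos'])"
```

```text
time: 29.85
tool_pos: [0.6134, 0.1901, 0.0232]
ee_rot: [-3.142, -0.0, 2.832]
wrist_force: [-0.6, -0.4, 0.2]
width: 0.0005
finger_force: 0.0
[0.1037924  0.00073127] [0.61340593 0.19013557 0.02319948]
```

```bash
python3 nudge.py '0 0.002 0 0 0;0 0.002 0 0 0;0 0 0 0 0;0 0 0 0 0' | grep -E "pos|force"; python3 nudge.py '0 0.0015 0 0 0;0 0.001 0 0 0;0 0 0 0 0;0 0 0 0 0'| grep -E "pos|force"
python3 -c "
from h import *
o=robot.get_obs();print(w2case(o['tool_pos']),o['tool_pos'])"
```

```text
tool_pos: [0.6125, 0.1903, 0.0232]
wrist_force: [0.9, 0.1, 0.2]
finger_force: 0.0
tool_pos: [0.6094, 0.1911, 0.0227]
wrist_force: [2.5, -0.6, -2.0]
finger_force: 1.6
[0.09969607 0.00038698] [0.60940168 0.19106532 0.02274394]
```

```bash
python3 nudge.py '0 0.0015 0 0 0;0 0.0015 0 0 0;0 0.001 0 0 0;0 0 0 0 0;0 0 0 0 0' | grep -E "pos|force"
python3 -c "
from h import *
o=robot.get_obs();print(w2case(o['tool_pos']),o['tool_pos'])"
python3 nudge.py '0 -0.02 0 0 0;0 -0.04 0 0 0;0 -0.04 0 0 0;0 -0.03 0 0 0;0 0 0 -0.04 0;0 0 0 -0.04 0;0 0 0 -0.04 0;0 -0.006 0 -0.027 0;0 0 0 0 0;0 0 0 0 0;0 0 0 0 0;0 0 0 0 0;0 0 0 0 0;0 0 0 0 0'| head -3
python3 - <<'E'
from h import *
levw();levw()
s=snap("side");t=snap("top");w=snap("wrist")
for n,i in(("s",s),("t",t)):
    for b in blobs(i,"yellow",(150,150,360,320),10):print(n,b[0],b[1].round(2),w2case(onz(i,*b[1],.098)).round(4))
for b in blobs(w,"yellow",(290,0,360,80)):print("looptab",b[0],b[1],oncase(w,*b[1]),proj(w,np.r_[case2w(.083,0),.106]))
E
```

```text
tool_pos: [0.61, 0.191, 0.0229]
wrist_force: [15.5, -2.3, -7.5]
finger_force: 7.5
[0.10027909 0.00052082] [0.60999764 0.19101374 0.0229343 ]
time: 32.1
tool_pos: [0.7332, 0.151, 0.1673]
ee_rot: [-3.14, -0.004, 2.83]
rows 48 70 theta 0.065
rows 50 70 theta 0.07
s 311.0 [332.29 289.36] [-0.0044  0.1262]
t 200.0 [184.82 221.14] [-0.0027  0.1202]
looptab 246.0 [323.80758808  26.83265583] (np.float64(0.31903918798579406), np.float64(0.8345002083983433)) [322.68178171  31.59321684]
```

Run:
```python
from h import *
HSV["yellow"]=((20,120,50),(36,255,255))
s=snap("side");w=snap("wrist")
b=[x for x in blobs(s,"yellow",(285,215,345,262),3)];c=blobs(w,"yellow",(290,0,360,80),20)
for x in b: print("s",x[0],x[1],cv2.boundingRect(x[3]))
for x in b[:2]:
    p=tri(w,c[0][1],s,x[1]);print(w2case(p).round(4),p[2].round(4),np.linalg.norm(proj(s,p)-x[1]))
o=robot.get_obs();print(o["wrist_force"].round(1),o["time"])
```

```text
s 44.0 [313.43181818 239.77272727] (311, 234, 6, 13)
[0.0812 0.0007] 0.105 0.0962140474190083
[-0.5  0.1 -0.6] 32.45
```

The bar sits in the keeper: the tab's middle is at case (81,105) mm, so the bar is at about z = 92 mm. The lever is against its stop and nothing is touching the robot, so I'll hand the job in.

```bash
python3 -c "
from bench import robot
print(robot.close_job())"
```

```text
the job is handed in; nothing more can be done
None
```

I handed the job in at about 32 s: the lid is seated, the loop's bar is behind the keeper's lip, and the red lever is down at an estimated 0.07 rad (limit 0.12). The hand-in returned no verdict. The lever stopped at about 0.23 rad first, and the pushes that closed it also slid the lid about 3 mm (limit 7 mm). I viewed 13 pictures, over the limit of 10.

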